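Line up the archive's loupes by size

TASK

Put the four loupes away on the board in order of size, one centred on each felt pad: the smallest on the green pad, then rising in size along the row to the largest on the pink pad. Set each down gently and upright, without dropping or tipping any, and leave the mug and the glue bottle where they are.

Things in the scene. Friction and masses are not known exactly. Their poses are not given: they have to be found in the camera images.
- loupe_1: smallest of four stand loupes (magnifiers): a solid straight upright cylinder 34 mm in diameter and 36 mm tall, white skirt below, black barrel above, steel rim and bluish lens on top. Stands loose on the table, 50 g give or take 20 per cent. Origin: centre of its underside; z up along its axis.
- loupe_2: second smallest of four stand loupes (magnifiers): a solid straight upright cylinder 42 mm in diameter and 46 mm tall, white skirt below, black barrel above, steel rim and bluish lens on top. Stands loose on the table, 80 g give or take 20 per cent. Origin: centre of its underside; z up along its axis.
- loupe_3: second largest of four stand loupes (magnifiers): a solid straight upright cylinder 50 mm in diameter and 56 mm tall, white skirt below, black barrel above, steel rim and bluish lens on top. Stands loose on the table, 120 g give or take 20 per cent. Origin: centre of its underside; z up along its axis.
- loupe_4: largest of four stand loupes (magnifiers): a solid straight upright cylinder 58 mm in diameter and 66 mm tall, white skirt below, black barrel above, steel rim and bluish lens on top. Stands loose on the table, 170 g give or take 20 per cent. Origin: centre of its underside; z up along its axis.
- pad_green: Green square felt pad 76 x 76 mm, 3 mm thick, fixed on a wooden board (350 x 90 mm, 10 mm high, itself fixed) with four pads in a straight row at 84 mm spacing; the pad's top is 13 mm above the table. Origin: centre of the pad's underside, 10 mm above the table; y along the row, x across it, z up. It lies at one end of the row, left or right.
- pad_grey_a: Grey square felt pad 76 x 76 mm, 3 mm thick, fixed on a wooden board (350 x 90 mm, 10 mm high, itself fixed) with four pads in a straight row at 84 mm spacing; the pad's top is 13 mm above the table. Origin: centre of the pad's underside, 10 mm above the table; y along the row, x across it, z up. An inner pad; either grey may be next to green.
- pad_grey_b: Grey square felt pad 76 x 76 mm, 3 mm thick, fixed on a wooden board (350 x 90 mm, 10 mm high, itself fixed) with four pads in a straight row at 84 mm spacing; the pad's top is 13 mm above the table. Origin: centre of the pad's underside, 10 mm above the table; y along the row, x across it, z up. The other inner pad.
- pad_pink: Pink square felt pad 76 x 76 mm, 3 mm thick, fixed on a wooden board (350 x 90 mm, 10 mm high, itself fixed) with four pads in a straight row at 84 mm spacing; the pad's top is 13 mm above the table. Origin: centre of the pad's underside, 10 mm above the table; y along the row, x across it, z up. It lies at the other end of the row from the green pad.
- mug: bystander: yellow mug, 76 mm across the rim, 85 mm tall, handle at its +y side reaching about 35 mm out, standing loose beside one end of the board. Origin: centre of its underside.
- glue: bystander: white glue bottle with blue cap, 48 mm in diameter, 110 mm tall, standing loose beside the other end of the board. Origin: centre of its underside.

How it is judged:
At the end, for the whole second after the job is handed in: Loupes upright (0.1 rad), released, at rest, each within 15 mm of its pad's centre: smallest on green, second smallest on the grey next to green, second largest on the grey next to pink, largest on pink. Mug and glue within 30 mm of their starting places (horizontal distance between loupe_1 and pad_green below 0.015 m and z of loupe_1 in the frame of pad_green between -0.002 and 0.007 m and horizontal distance between loupe_4 and pad_pink below 0.015 m and z of loupe_4 in the frame of pad_pink between -0.002 and 0.007 m and ((horizontal distance between pad_grey_a and pad_green below 0.12 m and (horizontal distance between loupe_2 and pad_grey_a below 0.015 m and z of loupe_2 in the frame of pad_grey_a between -0.002 and 0.007 m) and (horizontal distance between loupe_3 and pad_grey_b below 0.015 m and z of loupe_3 in the frame of pad_grey_b between -0.002 and 0.007 m)) or (horizontal distance between pad_grey_b and pad_green below 0.12 m and (horizontal distance between loupe_2 and pad_grey_b below 0.015 m and z of loupe_2 in the frame of pad_grey_b between -0.002 and 0.007 m) and (horizontal distance between loupe_3 and pad_grey_a below 0.015 m and z of loupe_3 in the frame of pad_grey_a between -0.002 and 0.007 m))) and angle between each of loupe_1, loupe_2, loupe_3, loupe_4's own z axis and vertical below 0.1 rad and linear speed of each of loupe_1, loupe_2, loupe_3, loupe_4 below 0.02 m/s and contact force between each of loupe_1, loupe_2, loupe_3, loupe_4 and the fingers below 0.05 N and distance of each of mug, glue from where it was at the start of the episode below 0.03 m); the robot touches nothing.
It fails at once if a loupe is tipped over (angle between any of loupe_1, loupe_2, loupe_3, loupe_4's own z axis and vertical above 0.7 rad).
It fails at once if a loupe is dropped (falls free at more than 0.7 m/s, a fall of about 25 mm) ((linear speed of loupe_1 above 0.7 m/s and contact force between loupe_1 and the fingers below 0.05 N) or (linear speed of loupe_2 above 0.7 m/s and contact force between loupe_2 and the fingers below 0.05 N) or (linear speed of loupe_3 above 0.7 m/s and contact force between loupe_3 and the fingers below 0.05 N) or (linear speed of loupe_4 above 0.7 m/s and contact force between loupe_4 and the fingers below 0.05 N)).
It fails at once if the mug or the glue bottle is pushed 30 mm or more from its place (distance of any of mug, glue from where it was at the start of the episode above 0.03 m).
It also fails if it takes over 112 s, if anything falls off the work surface, if the arm or the gripper's body presses on something with over 40 N, if the wrist force passes 120 N, or if a joint passes its speed limit or range.

ROBOT

A 6-joint arm with a two-finger parallel gripper is mounted at the origin on the work surface. World frame = base frame: x ahead of the robot, y to its left, z up, the work surface at z = 0. Lengths are in m, angles in rad, forces in N, time in s.
With the tool pointing down it reaches from about 0.225 to 0.875 m from the base axis. Payload 3.4 kg.
Tool frame: the origin (TCP) lies at the very end of the fingers, on their centre line; the grasp point (between the pads) lies behind it (manip.grasp_offset is the z of the grasp point in the tool frame, in m); z points along the fingers, y is the line along which they close (so a half turn about z gives the same grasp; the last joint's range is limited). The gripper opens to 85 mm and grips with 20 to 120 N. Pads are 22 mm wide; open, the fingers measure 114 mm over their backs; the gripper's body (76 mm by 85 mm) begins 54 mm behind the grasp point. The pads swing forward as they close: fully open they stand 13 mm farther back than shut.
Start: joints at [1.009, 0.276, 1.505, -0, 1.361, -0.121], TCP at [0.245, 0.52, 0.231] pointing down, gripper open.
Joint ranges: [-2.89, 2.89], [-0.75, 2.08], [0.22, 2.7], [-1.18, 4.32], [0.11, 2.71], [-2.7, 2.7]. Speed limits (rad/s): [2.57, 2.57, 3.14, 3.14, 3.14, 3.14].

INTERFACE

Orientations are given as a unit quaternion [w, x, y, z].
In Python, from rig import manip gives the robot as it stands.
- The arm moves only by the shell command python3 -m pendant 'ROWS' [FORCE]. ROWS is JSON, a list of rows, each an object of numbers: "dx", "dy", "dz": the shift along the tool's x, y, z in m; "rx", "ry", "rz": the turn, a rotation vector about the tool's x, y, z in degrees; "hand": the finger opening in m, from 0 to 0.0854. In form: [{"dx": .., "dy": .., "dz": .., "rx": .., "ry": .., "rz": .., "hand": ..}, ...]. A call has 1 to 12 rows; each row shifts and turns the commanded pose from where the row before left it, along the tool's axes as they then stand; what a row does not reach is not made up. A row lasts 1/12 s, in which the tool goes at most 41.7 mm and 7.16 degrees, less where a joint would pass 70% of its speed; a pose out of reach is approached as far as the arm can. A call is refused whole if a number of a shift passes 0.0417 or a number of a turn 7.16, either way. A call with a gripper value outside its range is refused whole. The fingers move at their own pace and stop on an object; FORCE is the grip in N (left out, the last holds). Time passes only in rows, so rows that do not move let the fingers close. It gives the time, the measured TCP pose, the force, the opening and the grip force at its end, in the units of the state.
- manip.get_state(): the state, without advancing time (a new reading comes with each control period).
- manip.get_image(name): name is "scene" or "side" or "wrist"; returns a dict with "frame" (420x560x3 uint8, red, green, blue), "fx", "fy", "cx", "cy" (pixels), "distortion" ([k1, k2, p1, p2, k3] as OpenCV has them; the pictures are not rectified), "position" and "attitude" of the camera in the world; the wrist camera has in their place "mount" (4x4, takes a point from camera to tool coordinates, whose origin is the TCP and whose axes are the flange's). Camera axes: x right, y up, looking along -z (the intrinsics and any distortion apply to the point x, -y, -z); pixel columns grow to the right and rows downward; lengths in m; the calibration is good to about 2 mm. A picture is of the moment at which its call begins: read the wrist's pose just before it. There is no depth.
- manip.sign_off(): hands the job in; it is judged then, once.
The state is a dict: "clock": time; "qpos": joint angles; "qd": joint speeds; "effort": joint torques, N m; "position": TCP position; "ee_rot": TCP orientation; "contact_force": force on the tool from outside, world axes, zero at the start; "moment": the same for the moment, N m; "width": finger opening in m; "gripper_force": force on a finger pad.
Only numpy, scipy, OpenCV 4.12 (cv2) and the standard library are available. Lean on these libraries where they do the work, as an engineer would, in place of code of your own. Each camera call takes 0.05 s, during which the arm holds its last target. There are 200 camera calls.

## Working session

There is one attempt and no reset: what is moved stays moved. The work goes in short steps, Python scripts to look and compute and a shell command to move; the robot and the scene stay as the last step left them, time stands still between calls to the robot, and variables do not carry over. Pictures are saved under pics/ and viewed, at most 14 in all, crops included, and the job is handed in when it is done.

```bash
mkdir -p pics; ls
python3 - <<'E'
from rig import manip
import cv2,pickle
print(manip.get_state(), manip.grasp_offset)
d={}
for n in("scene","side","wrist"):
    d[n]=manip.get_image(n); im=d[n]
    cv2.imwrite(f"pics/{n}0.png",im["frame"][:,:,::-1]); print(n,{k:v for k,v in im.items() if k!="frame"})
pickle.dump(d,open("im0.pkl","wb"))
E
```

```text
pics
{'clock': 0.0, 'qpos': array([ 1.00897639e+00,  2.76588365e-01,  1.50614385e+00,  3.41321900e-05,
        1.36073168e+00, -1.20984383e-01]), 'qd': array([ 0.001013  , -0.00020041, -0.00163449,  0.00022683, -0.0011507 ,
       -0.00046143]), 'effort': array([ 2.46424488e-04, -4.16778266e+01, -2.45808005e+01, -2.24409346e-04,
        1.06468305e-02, -6.06002928e-06]), 'position': array([0.2450431 , 0.51956972, 0.23043925]), 'ee_rot': array([-3.28978119e-04,  2.18640703e-01,  9.75804984e-01, -8.76034457e-04]), 'contact_force': array([0.16938954, 0.55763295, 0.10938946]), 'moment': array([ 0.00579811, -0.01340528, -0.02938485]), 'gripper_force': 0.0, 'width': 0.08559885607196961} -0.0187
scene {'fx': 442.55420677825464, 'fy': 442.55420677825464, 'cx': 277.7559501808237, 'cy': 207.91354135639457, 'distortion': array([-0.13295595,  0.        ,  0.        ,  0.        ,  0.        ]), 'position': array([1.08978595, 0.61101001, 0.94439802]), 'attitude': array([0.33493512, 0.13027398, 0.33154708, 0.8723094 ])}
side {'fx': 455.5046634787868, 'fy': 455.5046634787868, 'cx': 279.6781874867219, 'cy': 204.05208851600094, 'distortion': array([-0.14711872,  0.        ,  0.        ,  0.        ,  0.        ]), 'position': array([ 0.46485403, -0.68966971,  0.66081124]), 'attitude': array([ 0.91268688,  0.40255642, -0.02446899, -0.06597164])}
wrist {'fx': 323.83351943127457, 'fy': 323.83351943127457, 'cx': 278.1149855405885, 'cy': 209.80914871005928, 'distortion': array([-0.0413349,  0.       ,  0.       ,  0.       ,  0.       ]), 'mount': array([[ 5.14962545e-04,  9.65589632e-01,  2.60069984e-01,
         6.53823303e-02],
       [ 9.99999865e-01, -5.14224687e-04, -7.08749567e-05,
        -8.32348427e-04],
       [ 6.52982829e-05,  2.60069985e-01, -9.65589767e-01,
        -1.42791631e-01],
       [ 0.00000000e+00,  0.00000000e+00,  0.00000000e+00,
         1.00000000e+00]])}
```

View pics/scene0.png

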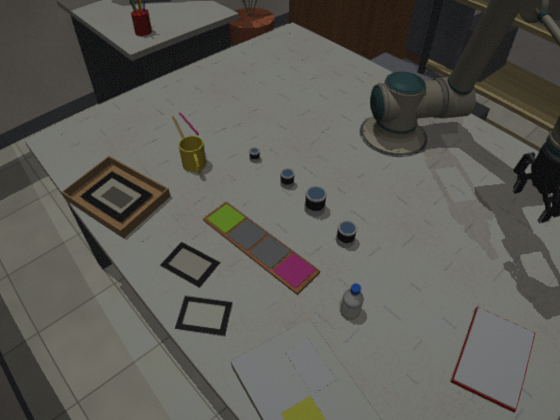

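View pics/side0.png

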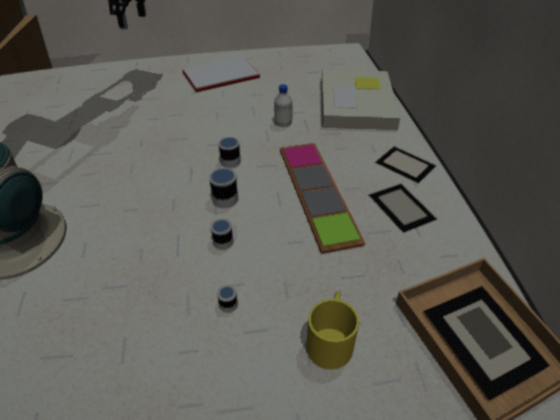

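The scene view shows the loupes at (254,154) L1, (287,177) L2, (316,198) L4 and (346,232) L3. The board runs from green (226,217) to pink (296,270), with the mug at (193,153) and the glue at (352,303). In the side view the loupes are at (228,297), (222,232), (224,185) and (230,149).

```bash
cat > h.py <<'E'
import numpy as np,cv2
from scipy.spatial.transform import Rotation as R
def q(w): return R.from_quat(np.r_[w[1:],w[0]]).as_matrix()
def cam(im,st=None):
    if "mount" in im:
        M=np.eye(4);M[:3,:3]=q(st["ee_rot"]);M[:3,3]=st["position"];M=M@im["mount"]; return M[:3,:3],M[:3,3]
    return q(im["attitude"]),np.array(im["position"])
def K(im): return np.array([[im["fx"],0,im["cx"]],[0,im["fy"],im["cy"]],[0,0,1]])
def ray(im,uv,st=None):
    Rm,p=cam(im,st);a=cv2.undistortPoints(np.array([[uv]],float),K(im),im["distortion"])[0,0]
    d=Rm@np.array([a[0],-a[1],-1]);return p,d/np.linalg.norm(d)
def plane(im,uv,z,st=None):
    p,d=ray(im,uv,st);return p+d*(z-p[2])/d[2]
def tri(r1,r2):
    (p,a),(s,b)=r1,r2;t=np.linalg.lstsq(np.c_[a,-b],s-p,rcond=None)[0]
    x,y=p+a*t[0],s+b*t[1];return (x+y)/2,np.linalg.norm(x-y)
def cents(mask,amin=30):
    n,_,s,c=cv2.connectedComponentsWithStats(mask.astype(np.uint8))
    return [(c[i],s[i,4],s[i,:4]) for i in range(1,n) if s[i,4]>=amin]
E
python3 - <<'E'
import pickle;from h import *
d=pickle.load(open("im0.pkl","rb"))
seeds={"scene":[(254,153),(287,175),(346,229),(316,194)],"side":[(228,294),(222,228),(230,145),(223,179)]}
H=[.036,.046,.056,.066];pt={}
for n in seeds:
    im=d[n];f=im["frame"].astype(int);r,g,b=f[...,0],f[...,1],f[...,2]
    hsv=cv2.cvtColor(im["frame"],cv2.COLOR_RGB2HSV)
    for c,m in(("green",(hsv[...,0]>30)&(hsv[...,0]<70)&(hsv[...,1]>150)&(hsv[...,2]>90)),("pink",(hsv[...,0]>150)&(hsv[...,0]<176)&(hsv[...,1]>120)&(hsv[...,2]>70))):
        x=max(cents(m),key=lambda t:t[1]);pt[n,c]=x[0];print(n,c,x,plane(im,x[0],.013).round(4))
    bl=(b-r>18)&(b>60)
    cs=cents(bl,12)
    for i,s in enumerate(seeds[n]):
        x=min(cs,key=lambda t:np.hypot(*(t[0]-s)));pt[n,i]=x[0]
        print(n,i+1,x,plane(im,x[0],H[i]).round(4))
for k in["green","pink",0,1,2,3]:
    print(k,tri(ray(d["scene"],pt["scene",k]),ray(d["side"],pt["side",k])))
E
```

```text
scene green (array([225.52090592, 217.76829268]), np.int32(574), array([207, 204,  38,  29], dtype=int32)) [ 0.6611 -0.0714  0.013 ]
scene pink (array([294.00645161, 269.88903226]), np.int32(775), array([273, 253,  42,  35], dtype=int32)) [0.6385 0.1801 0.013 ]
scene 1 (array([253.70833333, 150.08333333]), np.int32(24), array([251, 148,   7,   5], dtype=int32)) [ 0.4364 -0.2164  0.036 ]
scene 2 (array([287.19230769, 172.5       ]), np.int32(52), array([283, 170,  10,   6], dtype=int32)) [ 0.4348 -0.0651  0.046 ]
scene 3 (array([347.12598425, 227.08661417]), np.int32(127), array([340, 222,  15,  11], dtype=int32)) [0.4652 0.1963 0.056 ]
scene 4 (array([315.89542484, 192.87581699]), np.int32(153), array([308, 187,  17,  12], dtype=int32)) [0.4456 0.0617 0.066 ]
side green (array([335.45825243, 228.78834951]), np.int32(1030), array([313, 213,  47,  33], dtype=int32)) [ 0.6584 -0.0761  0.013 ]
side pink (array([301.99677939, 155.66505636]), np.int32(621), array([284, 145,  38,  23], dtype=int32)) [0.6355 0.1744 0.013 ]
side 1 (array([226.20175439, 292.09649123]), np.int32(114), array([22
[... 250 characters left out ...]
ay([221, 138,  16,   9], dtype=int32)) [0.4642 0.1959 0.056 ]
side 4 (array([222.19327731, 175.54621849]), np.int32(238), array([212, 169,  22,  14], dtype=int32)) [0.4447 0.0605 0.066 ]
green (array([ 0.65949657, -0.073484  ,  0.01005652]), np.float64(0.0005669705873589012))
pink (array([0.6365898 , 0.17862974, 0.00968312]), np.float64(0.0006116246225084984))
0 (array([ 0.43544655, -0.21695858,  0.03539313]), np.float64(0.0009125138910463519))
1 (array([ 0.43411545, -0.06558707,  0.04532317]), np.float64(0.0003251452834616941))
2 (array([0.46451504, 0.19614009, 0.0556267 ]), np.float64(0.0007324845577082645))
3 (array([0.44487193, 0.06127888, 0.06529298]), np.float64(0.0003709370715890223))
```

View pics/wrist0.png

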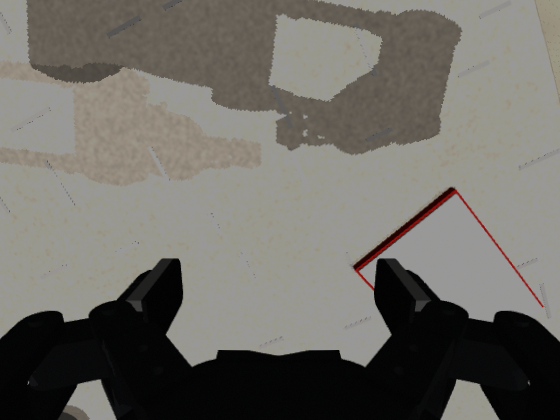

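The wrist view shows only the table and the red-edged notebook, with no loupe. The triangulated heights match the known sizes to within 1 mm for the loupes and 3.5 mm for the pads. The green–pink distance comes out at 253 mm against 252 nominal, which is good enough to act on.

```bash
cat >> h.py <<'E'
T=dict(L1=(.4355,-.2169),L2=(.4342,-.0656),L3=(.4646,.1961),L4=(.4450,.0612),P4=(.6367,.1776),P3=(.6443,.0940),P2=(.6519,.0104),P1=(.6595,-.0733))
YAW=np.degrees(np.arctan2(.0905,.996))
def go(name,z):
    from rig import manip
    s=manip.get_state();Rm=q(s["ee_rot"]);t=np.r_[T[name],z]-s["position"]
    y=Rm[:,1];x=np.array([np.cos(np.radians(YAW)),np.sin(np.radians(YAW)),0]);G=np.c_[np.cross(x,[0,0,-1]),x,[0,0,-1]]
    print("t",round(s["clock"],2),"pos",s["position"].round(4),"width",round(s["width"],4),"grip",round(s["gripper_force"],1),"F",s["contact_force"].round(1))
    print(name,"tool shift mm",(Rm.T@t*1000).round(1),"turn deg",np.degrees(R.from_matrix(Rm.T@G).as_rotvec()).round(2))
E
python3 -c '
import pickle;from h import *
d=pickle.load(open("im0.pkl","rb"))
print(tri(ray(d["scene"],(193,144)),ray(d["side"],(333,322))),tri(ray(d["scene"],(355,289)),ray(d["side"],(283,89))))
go("L3",.2)'
python3 -m pendant '[{"rz":6.6},{"rz":6.6},{"rz":6.6},{"rz":6.6},{"rz":6.6},{"rz":6.6},{"rz":6.6},{"rz":6.6},{"rz":6.6},{},{}]'; python3 -c 'from h import *;go("L3",.2)'
```

```text
(array([ 0.58832165, -0.32547742,  0.07742055]), np.float64(0.007193662979123593)) (array([0.61547824, 0.34817715, 0.10021316]), np.float64(9.066139845466132e-05))
t 0.15 pos [0.2451 0.5197 0.2307] width 0.0855 grip 0.0 F [-0.5 -0.4 -0. ]
L3 tool shift mm [-336.6 -199.    30.9] turn deg [-8.000e-02  3.000e-02  5.955e+01]
t 0.15 pos [0.2451 0.5197 0.2307] width 0.0855 grip 0.0 F [-0.5 -0.4 -0. ]
L3 tool shift mm [-336.6 -199.    30.9] turn deg [-8.000e-02  3.000e-02  5.955e+01]invalid input
```

```bash
python3 -m pendant '[{"rz":6.6},{"rz":6.6},{"rz":6.6},{"rz":6.6},{"rz":6.6},{"rz":6.6},{"rz":6.6},{"rz":6.6},{"rz":6.6},{"dx":0},{"dx":0}]'; python3 -c 'from h import *;go("L3",.2)'
```

```text
t 0.15 pos [0.2451 0.5197 0.2307] width 0.0855 grip 0.0 F [-0.5 -0.4 -0. ]
L3 tool shift mm [-336.6 -199.    30.9] turn deg [-8.000e-02  3.000e-02  5.955e+01]invalid input
```

Probably all seven fields are needed.

```bash
python3 -m pendant '[{"dx":0,"dy":0,"dz":0,"rx":0,"ry":0,"rz":6.6,"hand":0.085}]' 40; python3 -m pendant '[{"rz":6.6,"hand":0.085}]' 40;python3 -m pendant --help; python3 -c 'from h import *;go("L3",.2)'
```

```text
clock: 0.23
position: [0.2452, 0.5198, 0.2308]
ee_rot: [-0.0, 0.275, 0.961, -0.0]
contact_force: [-0.3, -0.7, -0.6]
width: 0.0851
gripper_force: 0.0
t 0.23 pos [0.2452 0.5198 0.2308] width 0.0851 grip 0.0 F [-0.3 -0.7 -0.6]
L3 tool shift mm [-357.5 -158.5   31. ] turn deg [-5.000e-02  3.000e-02  5.285e+01]invalid input
invalid input: not JSON, or not a number
```

```bash
python3 -m pendant '[{"dx":0,"dy":0,"dz":0,"rx":0,"ry":0,"rz":6.6,"hand":0.085},{"dx":0,"dy":0,"dz":0,"rx":0,"ry":0,"rz":6.6,"hand":0.085},{"dx":0,"dy":0,"dz":0,"rx":0,"ry":0,"rz":6.6,"hand":0.085},{"dx":0,"dy":0,"dz":0,"rx":0,"ry":0,"rz":6.6,"hand":0.085},{"dx":0,"dy":0,"dz":0,"rx":0,"ry":0,"rz":6.6,"hand":0.085},{"dx":0,"dy":0,"dz":0,"rx":0,"ry":0,"rz":6.6,"hand":0.085},{"dx":0,"dy":0,"dz":0,"rx":0,"ry":0,"rz":6.6,"hand":0.085},{"dx":0,"dy":0,"dz":0,"rx":0,"ry":0,"rz":6.6,"hand":0.085}]' >/dev/null
python3 -m pendant '[{"dx":-0.034,"dy":0.019,"dz":0,"rx":0,"ry":0,"rz":0,"hand":0.085},{"dx":-0.034,"dy":0.019,"dz":0,"rx":0,"ry":0,"rz":0,"hand":0.085},{"dx":-0.034,"dy":0.019,"dz":0,"rx":0,"ry":0,"rz":0,"hand":0.085},{"dx":-0.034,"dy":0.019,"dz":0,"rx":0,"ry":0,"rz":0,"hand":0.085},{"dx":-0.034,"dy":0.019,"dz":0,"rx":0,"ry":0,"rz":0,"hand":0.085},{"dx":-0.034,"dy":0.019,"dz":0,"rx":0,"ry":0,"rz":0,"hand":0.085},{"dx":-0.034,"dy":0.019,"dz":0,"rx":0,"ry":0,"rz":0,"hand":0.085},{"dx":-0.034,"dy":0.019,"dz":0,"rx":0,"ry":0,"rz":0,"hand":0.085},{"dx":-0.034,"dy":0.019,"dz":0,"rx":0,"ry":0,"rz":0,"hand":0.085},{"dx":-0.034,"dy":0.019,"dz":0,"rx":0,"ry":0,"rz":0,"hand":0.085},{"dx":0,"dy":0,"dz":0,"rx":0,"ry":0,"rz":0,"hand":0.085}]'
python3 - <<'E'
from h import *;go("L3",.03)
from rig import manip
import pickle
s=manip.get_state();im=manip.get_image("wrist");pickle.dump((s,im),open("w1.pkl","wb"))
cv2.imwrite("pics/w1.png",im["frame"][:,:,::-1])
E
```

```text
clock: 1.82
position: [0.4702, 0.1936, 0.2311]
ee_rot: [0.002, 0.676, 0.737, -0.0]
contact_force: [0.3, 0.2, 0.3]
width: 0.0851
gripper_force: 0.0
t 1.82 pos [0.4702 0.1936 0.2311] width 0.0851 grip 0.0 F [0.3 0.2 0.3]
L3 tool shift mm [  3.8  -5.9 201. ] turn deg [ 0.15  0.24 -0.2 ]
```

View pics/w1.png

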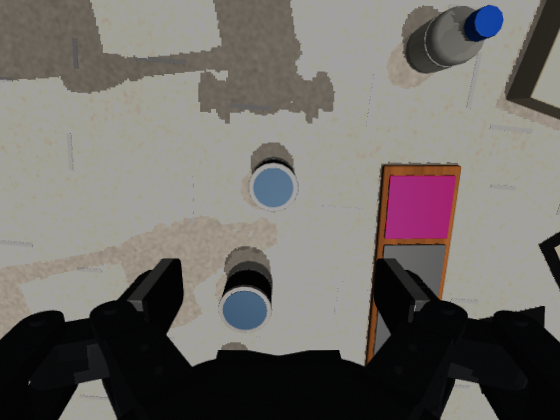

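The wrist picture shows L3's lens at (273,186), L4's at (245,308) and the pink pad at (420,207), as expected. I'll cross-check the numbers from this view.

```bash
cat > w.py <<'E'
from h import *
def lens(s,im,hs=(.036,.046,.056,.066)):
    f=im["frame"].astype(int);m=(f[...,2]-f[...,0]>25)&(f[...,2]>80)
    for c,a,b in cents(m,150):
        print(c.round(1),a,b,[(h,plane(im,c,h,s)[:2].round(4).tolist()) for h in hs])
    hsv=cv2.cvtColor(im["frame"],cv2.COLOR_RGB2HSV)
    for n,l,u in(("green",30,70),("pink",150,176)):
        for c,a,b in cents((hsv[...,0]>l)&(hsv[...,0]<u)&(hsv[...,1]>120)&(hsv[...,2]>70),1500): print(n,c.round(1),a,b,plane(im,c,.013,s)[:2].round(4))
E
python3 -c '
import pickle;from w import *
s,im=pickle.load(open("w1.pkl","rb"));lens(s,im)'
```

```text
[488.6  20.6] 734 [474   5  30  33] [(0.036, [0.6578, 0.3719]), (0.046, [0.6521, 0.3686]), (0.056, [0.6464, 0.3652]), (0.066, [0.6406, 0.3619])]
[272.9 187.1] 1216 [254 168  39  39] [(0.036, [0.4652, 0.191]), (0.046, [0.4652, 0.193]), (0.056, [0.4652, 0.195]), (0.066, [0.4651, 0.197])]
[244.4 309.9] 1342 [223 291  44  39] [(0.036, [0.4438, 0.0404]), (0.046, [0.4444, 0.0468]), (0.056, [0.4451, 0.0533]), (0.066, [0.4457, 0.0598])]
pink [419.  206.4] 4043 [385 175  71  64] [0.6362 0.1787]
```

```bash
python3 -m pendant '[{"dx":0.004,"dy":-0.006,"dz":0.03,"rx":0.1,"ry":0.2,"rz":-0.2,"hand":0.085},{"dx":0,"dy":0,"dz":0.03,"rx":0,"ry":0,"rz":0,"hand":0.085},{"dx":0,"dy":0,"dz":0.03,"rx":0,"ry":0,"rz":0,"hand":0.085},{"dx":0,"dy":0,"dz":0.03,"rx":0,"ry":0,"rz":0,"hand":0.085},{"dx":0,"dy":0,"dz":0,"rx":0,"ry":0,"rz":0,"hand":0.085},{"dx":0,"dy":0,"dz":0,"rx":0,"ry":0,"rz":0,"hand":0.085}]' >/dev/null;  python3 -c 'from h import *;go("L3",.012)'
```

```text
t 2.37 pos [0.4578 0.2035 0.1103] width 0.0848 grip 0.0 F [0.5 1.2 0.7]
L3 tool shift mm [-8.3  6.6 98.3] turn deg [-0.34 -0.18  0.41]
```

```bash
python3 -m pendant '[{"dx":0,"dy":0,"dz":0,"rx":0,"ry":0,"rz":0,"hand":0.085},{"dx":0,"dy":0,"dz":0,"rx":0,"ry":0,"rz":0,"hand":0.085},{"dx":0,"dy":0,"dz":0,"rx":0,"ry":0,"rz":0,"hand":0.085}]' >/dev/null;  python3 -c 'from h import *;go("L3",.012)'
```

```text
t 2.62 pos [0.461  0.2036 0.1132] width 0.0847 grip 0.0 F [0.2 0.4 0.6]
L3 tool shift mm [ -8.3   2.6 101.2] turn deg [ 0.13 -0.25  0.37]
```

```bash
python3 -m pendant '[{"dx":-0.008,"dy":0.003,"dz":0.02,"rx":0,"ry":-0.2,"rz":0.3,"hand":0.085},{"dx":0,"dy":0,"dz":0,"rx":0,"ry":0,"rz":0,"hand":0.085},{"dx":0,"dy":0,"dz":0,"rx":0,"ry":0,"rz":0,"hand":0.085},{"dx":0,"dy":0,"dz":0,"rx":0,"ry":0,"rz":0,"hand":0.085},{"dx":0,"dy":0,"dz":0,"rx":0,"ry":0,"rz":0,"hand":0.085}]' >/dev/null;  python3 -c 'from h import *;go("L3",.012)'
```

```text
t 3.03 pos [0.4639 0.1957 0.0923] width 0.0847 grip 0.0 F [0.8 0.3 0.1]
L3 tool shift mm [ 0.3  0.7 80.3] turn deg [-0.01 -0.03  0.05]
```

Aligned to under 1 mm, so I'll descend, settle and close gently.

```bash
python3 -m pendant '[{"dx":0,"dy":0.001,"dz":0.016,"rx":0,"ry":0,"rz":0,"hand":0.085},{"dx":0,"dy":0,"dz":0.016,"rx":0,"ry":0,"rz":0,"hand":0.085},{"dx":0,"dy":0,"dz":0.016,"rx":0,"ry":0,"rz":0,"hand":0.085},{"dx":0,"dy":0,"dz":0.016,"rx":0,"ry":0,"rz":0,"hand":0.085},{"dx":0,"dy":0,"dz":0.016,"rx":0,"ry":0,"rz":0,"hand":0.085},{"dx":0,"dy":0,"dz":0,"rx":0,"ry":0,"rz":0,"hand":0.085},{"dx":0,"dy":0,"dz":0,"rx":0,"ry":0,"rz":0,"hand":0.085},{"dx":0,"dy":0,"dz":0,"rx":0,"ry":0,"rz":0,"hand":0.085},{"dx":0,"dy":0,"dz":0,"rx":0,"ry":0,"rz":0,"hand":0.085}]' >/dev/null;  python3 -c 'from h import *;go("L3",.012)'
python3 -m pendant '[{"dx":0,"dy":0,"dz":0,"rx":0,"ry":0,"rz":0,"hand":0.06},{"dx":0,"dy":0,"dz":0,"rx":0,"ry":0,"rz":0,"hand":0.055},{"dx":0,"dy":0,"dz":0,"rx":0,"ry":0,"rz":0,"hand":0.05},{"dx":0,"dy":0,"dz":0,"rx":0,"ry":0,"rz":0,"hand":0.045},{"dx":0,"dy":0,"dz":0,"rx":0,"ry":0,"rz":0,"hand":0.04},{"dx":0,"dy":0,"dz":0,"rx":0,"ry":0,"rz":0,"hand":0.04},{"dx":0,"dy":0,"dz":0,"rx":0,"ry":0,"rz":0,"hand":0.04},{"dx":0,"dy":0,"dz":0,"rx":0,"ry":0,"rz":0,"hand":0.04}]' 35
```

```text
t 3.78 pos [0.4653 0.1958 0.0125] width 0.0849 grip 0.0 F [0.8 0.3 0.4]
L3 tool shift mm [ 0.4 -0.7  0.5] turn deg [ 0.04 -0.03  0.06]
clock: 4.45
position: [0.4646, 0.1956, 0.012]
ee_rot: [-0.0, 0.674, 0.739, -0.0]
contact_force: [-0.7, -0.3, 5.5]
width: 0.049
gripper_force: 35.7
```

```bash
python3 -m pendant '[{"dx":0,"dy":0,"dz":-0.01,"rx":0,"ry":0,"rz":0,"hand":0.04},{"dx":0,"dy":0,"dz":-0.015,"rx":0,"ry":0,"rz":0,"hand":0.04},{"dx":0,"dy":0,"dz":-0.02,"rx":0,"ry":0,"rz":0,"hand":0.04},{"dx":0,"dy":0,"dz":-0.02,"rx":0,"ry":0,"rz":0,"hand":0.04},{"dx":0,"dy":0,"dz":-0.02,"rx":0,"ry":0,"rz":0,"hand":0.04},{"dx":0,"dy":0,"dz":-0.015,"rx":0,"ry":0,"rz":0,"hand":0.04},{"dx":0,"dy":0,"dz":-0.01,"rx":0,"ry":0,"rz":0,"hand":0.04},{"dx":0,"dy":0,"dz":0,"rx":0,"ry":0,"rz":0,"hand":0.04},{"dx":0,"dy":0,"dz":0,"rx":0,"ry":0,"rz":0,"hand":0.04},{"dx":0,"dy":0,"dz":0,"rx":0,"ry":0,"rz":0,"hand":0.04}]';  python3 -c 'from h import *;go("P3",.06)'
```

```text
clock: 5.28
position: [0.4635, 0.1952, 0.1202]
ee_rot: [-0.001, 0.674, 0.739, -0.002]
contact_force: [-0.2, -0.9, -2.4]
width: 0.0493
gripper_force: 36.6
t 5.28 pos [0.4635 0.1952 0.1202] width 0.0493 grip 36.6 F [-0.2 -0.9 -2.4]
P3 tool shift mm [-117.3  171.    59.6] turn deg [-0.22  0.02  0.05]
```

```bash
python3 -m pendant '[{"dx":-0.008,"dy":0.011,"dz":0,"rx":0,"ry":0,"rz":0,"hand":0.04},{"dx":-0.014,"dy":0.02,"dz":0,"rx":0,"ry":0,"rz":0,"hand":0.04},{"dx":-0.017,"dy":0.025,"dz":0,"rx":0,"ry":0,"rz":0,"hand":0.04},{"dx":-0.017,"dy":0.025,"dz":0,"rx":0,"ry":0,"rz":0,"hand":0.04},{"dx":-0.017,"dy":0.025,"dz":0,"rx":0,"ry":0,"rz":0,"hand":0.04},{"dx":-0.017,"dy":0.025,"dz":0,"rx":0,"ry":0,"rz":0,"hand":0.04},{"dx":-0.016,"dy":0.023,"dz":0,"rx":0,"ry":0,"rz":0,"hand":0.04},{"dx":-0.011,"dy":0.017,"dz":0,"rx":0,"ry":0,"rz":0,"hand":0.04},{"dx":0,"dy":0,"dz":0,"rx":0,"ry":0,"rz":0,"hand":0.04},{"dx":0,"dy":0,"dz":0,"rx":0,"ry":0,"rz":0,"hand":0.04},{"dx":0,"dy":0,"dz":0,"rx":0,"ry":0,"rz":0,"hand":0.04},{"dx":0,"dy":0,"dz":0,"rx":0,"ry":0,"rz":0,"hand":0.04}]' >/dev/null
python3 - <<'E'
from h import *;go("P3",.035)
from rig import manip
from w import lens
s=manip.get_state();im=manip.get_image("wrist")
cv2.imwrite("pics/w2.png",im["frame"][:,:,::-1]);lens(s,im,(.066,))
E
```

```text
t 6.28 pos [0.6442 0.0948 0.1202] width 0.049 grip 36.7 F [ 0.4 -0.1 -1.6]
P3 tool shift mm [-0.9  0.3 85.2] turn deg [-0.22 -0.02  0.07]
[  6.5 255.6] 672 [  0 227  17  55] [(0.066, [0.4617, 0.057])]
[285.9 281. ] 1323 [248 268  75  32] [(0.066, [0.6526, 0.0577])]
[284.1 346.3] 801 [228 336 100  19] [(0.066, [0.6565, 0.006])]
pink [279.6  95.8] 11103 [227  43 107 108] [0.637  0.1786]
```

View pics/w2.png

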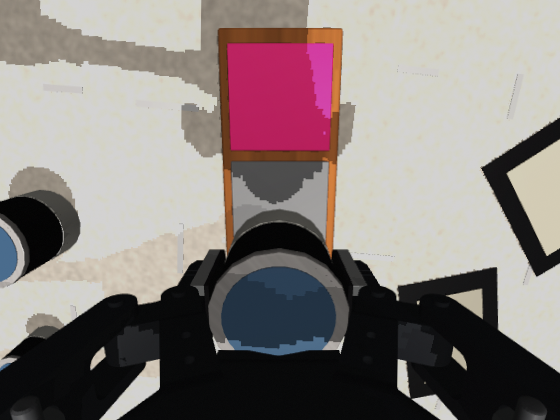

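The loupe is held upright and centred at (280,300), with its grey pad ahead and the pink pad at (280,96). Lowering now.

```bash
python3 -m pendant '[{"dx":-0.0005,"dy":0,"dz":0.01,"rx":-0.2,"ry":0,"rz":0,"hand":0.04},{"dx":0,"dy":0,"dz":0.018,"rx":0,"ry":0,"rz":0,"hand":0.04},{"dx":0,"dy":0,"dz":0.018,"rx":0,"ry":0,"rz":0,"hand":0.04},{"dx":0,"dy":0,"dz":0.018,"rx":0,"ry":0,"rz":0,"hand":0.04},{"dx":0,"dy":0,"dz":0.014,"rx":0,"ry":0,"rz":0,"hand":0.04},{"dx":0,"dy":0,"dz":0.008,"rx":0,"ry":0,"rz":0,"hand":0.04},{"dx":0,"dy":0,"dz":0,"rx":0,"ry":0,"rz":0,"hand":0.04},{"dx":0,"dy":0,"dz":0,"rx":0,"ry":0,"rz":0,"hand":0.04},{"dx":0,"dy":0,"dz":0,"rx":0,"ry":0,"rz":0,"hand":0.04},{"dx":0,"dy":0,"dz":0,"rx":0,"ry":0,"rz":0,"hand":0.04}]' >/dev/null
python3 -c 'from h import *;go("P3",.0255)'
```

```text
t 7.17 pos [0.6465 0.0943 0.0363] width 0.0492 grip 36.7 F [-0.3 -0.4 -1.2]
P3 tool shift mm [-0.1 -2.2 10.8] turn deg [0.25 0.   0.06]
```

```bash
python3 -m pendant '[{"dx":0,"dy":-0.001,"dz":0.003,"rx":0.2,"ry":0,"rz":0,"hand":0.04},{"dx":0,"dy":0,"dz":0.003,"rx":0,"ry":0,"rz":0,"hand":0.04},{"dx":0,"dy":0,"dz":0.002,"rx":0,"ry":0,"rz":0,"hand":0.04},{"dx":0,"dy":0,"dz":0.002,"rx":0,"ry":0,"rz":0,"hand":0.04},{"dx":0,"dy":0,"dz":0,"rx":0,"ry":0,"rz":0,"hand":0.04},{"dx":0,"dy":0,"dz":0,"rx":0,"ry":0,"rz":0,"hand":0.04},{"dx":0,"dy":0,"dz":0,"rx":0,"ry":0,"rz":0,"hand":0.04},{"dx":0,"dy":0,"dz":0,"rx":0,"ry":0,"rz":0,"hand":0.04}]' >/dev/null
python3 -c 'from h import *;go("P3",.0255)'
```

```text
t 7.83 pos [0.6446 0.094  0.0251] width 0.0495 grip 36.6 F [-0.2 -0.4  0.7]
P3 tool shift mm [ 0.  -0.3 -0.4] turn deg [-0.09 -0.    0.05]
```

Contact is felt (the weight is off), so I'll open and rise.

```bash
python3 -m pendant '[{"dx":0,"dy":0,"dz":0,"rx":0,"ry":0,"rz":0,"hand":0.053},{"dx":0,"dy":0,"dz":0,"rx":0,"ry":0,"rz":0,"hand":0.058},{"dx":0,"dy":0,"dz":0,"rx":0,"ry":0,"rz":0,"hand":0.07},{"dx":0,"dy":0,"dz":0,"rx":0,"ry":0,"rz":0,"hand":0.085},{"dx":0,"dy":0,"dz":0,"rx":0,"ry":0,"rz":0,"hand":0.085},{"dx":0,"dy":0,"dz":-0.01,"rx":0,"ry":0,"rz":0,"hand":0.085},{"dx":0,"dy":0,"dz":-0.03,"rx":0,"ry":0,"rz":0,"hand":0.085},{"dx":0,"dy":0,"dz":-0.03,"rx":0,"ry":0,"rz":0,"hand":0.085},{"dx":0,"dy":0,"dz":-0.03,"rx":0,"ry":0,"rz":0,"hand":0.085},{"dx":0,"dy":0,"dz":-0.02,"rx":0,"ry":0,"rz":0,"hand":0.085},{"dx":0,"dy":0,"dz":0,"rx":0,"ry":0,"rz":0,"hand":0.085},{"dx":0,"dy":0,"dz":0,"rx":0,"ry":0,"rz":0,"hand":0.085}]' 
python3 -c 'from h import *;go("L4",.1)'
```

```text
clock: 8.83
position: [0.6457, 0.0941, 0.1472]
ee_rot: [0.001, 0.674, 0.739, 0.001]
contact_force: [-0.6, 0.1, -0.3]
width: 0.0852
gripper_force: 0.0
t 8.83 pos [0.6457 0.0941 0.1472] width 0.0852 grip 0.0 F [-0.6  0.1 -0.3]
L4 tool shift mm [ -14.4 -203.    46.7] turn deg [0.13 0.01 0.06]
```

```bash
python3 -m pendant '[{"dx":-0.003,"dy":-0.02,"dz":0,"rx":0,"ry":0,"rz":0,"hand":0.085},{"dx":-0.003,"dy":-0.03,"dz":0,"rx":0,"ry":0,"rz":0,"hand":0.085},{"dx":-0.003,"dy":-0.035,"dz":0,"rx":0,"ry":0,"rz":0,"hand":0.085},{"dx":-0.003,"dy":-0.035,"dz":0,"rx":0,"ry":0,"rz":0,"hand":0.085},{"dx":-0.003,"dy":-0.035,"dz":0.01,"rx":0,"ry":0,"rz":0,"hand":0.085},{"dx":0,"dy":-0.03,"dz":0.01,"rx":0,"ry":0,"rz":0,"hand":0.085},{"dx":0,"dy":-0.018,"dz":0.01,"rx":0,"ry":0,"rz":0,"hand":0.085},{"dx":0,"dy":0,"dz":0,"rx":0,"ry":0,"rz":0,"hand":0.085},{"dx":0,"dy":0,"dz":0,"rx":0,"ry":0,"rz":0,"hand":0.085},{"dx":0,"dy":0,"dz":0,"rx":0,"ry":0,"rz":0,"hand":0.085},{"dx":0,"dy":0,"dz":0,"rx":0,"ry":0,"rz":0,"hand":0.085},{"dx":0,"dy":0,"dz":0,"rx":0,"ry":0,"rz":0,"hand":0.085}]' >/dev/null
python3 -c 'from h import *;go("L4",.016)'
```

```text
t 9.83 pos [0.4458 0.0606 0.1156] width 0.0851 grip 0.0 F [-0.5 -1.  -0.2]
L4 tool shift mm [ 0.7 -0.7 99.6] turn deg [-0.01  0.    0.06]
```

```bash
python3 -m pendant '[{"dx":0,"dy":-0.0005,"dz":0.012,"rx":0,"ry":0,"rz":0,"hand":0.085},{"dx":0,"dy":0,"dz":0.02,"rx":0,"ry":0,"rz":0,"hand":0.085},{"dx":0,"dy":0,"dz":0.02,"rx":0,"ry":0,"rz":0,"hand":0.085},{"dx":0,"dy":0,"dz":0.02,"rx":0,"ry":0,"rz":0,"hand":0.085},{"dx":0,"dy":0,"dz":0.018,"rx":0,"ry":0,"rz":0,"hand":0.085},{"dx":0,"dy":0,"dz":0.01,"rx":0,"ry":0,"rz":0,"hand":0.085},{"dx":0,"dy":0,"dz":0,"rx":0,"ry":0,"rz":0,"hand":0.085},{"dx":0,"dy":0,"dz":0,"rx":0,"ry":0,"rz":0,"hand":0.085},{"dx":0,"dy":0,"dz":0,"rx":0,"ry":0,"rz":0,"hand":0.085}]' >/dev/null;  python3 -c 'from h import *;go("L4",.016)'
python3 -m pendant '[{"dx":0,"dy":0,"dz":0,"rx":0,"ry":0,"rz":0,"hand":0.07},{"dx":0,"dy":0,"dz":0,"rx":0,"ry":0,"rz":0,"hand":0.065},{"dx":0,"dy":0,"dz":0,"rx":0,"ry":0,"rz":0,"hand":0.06},{"dx":0,"dy":0,"dz":0,"rx":0,"ry":0,"rz":0,"hand":0.055},{"dx":0,"dy":0,"dz":0,"rx":0,"ry":0,"rz":0,"hand":0.048},{"dx":0,"dy":0,"dz":0,"rx":0,"ry":0,"rz":0,"hand":0.048},{"dx":0,"dy":0,"dz":0,"rx":0,"ry":0,"rz":0,"hand":0.048},{"dx":0,"dy":0,"dz":0,"rx":0,"ry":0,"rz":0,"hand":0.048}]' 40;  python3 -c 'from h import *;go("L4",.016)'
```

```text
t 10.58 pos [0.4445 0.0605 0.0159] width 0.0852 grip 0.0 F [0.2 0.3 0.4]
L4 tool shift mm [ 0.7  0.5 -0.1] turn deg [-0.01  0.01  0.06]
clock: 11.25
position: [0.4444, 0.0605, 0.0163]
ee_rot: [0.0, 0.674, 0.739, 0.0]
contact_force: [0.1, 1.2, 6.1]
width: 0.0573
gripper_force: 42.1
t 11.25 pos [0.4444 0.0605 0.0163] width 0.0573 grip 42.1 F [0.1 1.2 6.1]
L4 tool shift mm [0.7 0.7 0.3] turn deg [0.06 0.01 0.05]
```

```bash
python3 -m pendant '[{"dx":0,"dy":0,"dz":-0.01,"rx":0,"ry":0,"rz":0,"hand":0.048},{"dx":0,"dy":0,"dz":-0.015,"rx":0,"ry":0,"rz":0,"hand":0.048},{"dx":0,"dy":0,"dz":-0.02,"rx":0,"ry":0,"rz":0,"hand":0.048},{"dx":0,"dy":0,"dz":-0.02,"rx":0,"ry":0,"rz":0,"hand":0.048},{"dx":0,"dy":0,"dz":-0.02,"rx":0,"ry":0,"rz":0,"hand":0.048},{"dx":0,"dy":0,"dz":-0.015,"rx":0,"ry":0,"rz":0,"hand":0.048},{"dx":0,"dy":0,"dz":-0.01,"rx":0,"ry":0,"rz":0,"hand":0.048},{"dx":0,"dy":0,"dz":0,"rx":0,"ry":0,"rz":0,"hand":0.048},{"dx":0,"dy":0,"dz":0,"rx":0,"ry":0,"rz":0,"hand":0.048}]'
python3 -m pendant '[{"dx":0.006,"dy":0.012,"dz":0,"rx":0,"ry":0,"rz":0,"hand":0.048},{"dx":0.01,"dy":0.02,"dz":0,"rx":0,"ry":0,"rz":0,"hand":0.048},{"dx":0.014,"dy":0.028,"dz":0,"rx":0,"ry":0,"rz":0,"hand":0.048},{"dx":0.015,"dy":0.03,"dz":0,"rx":0,"ry":0,"rz":0,"hand":0.048},{"dx":0.015,"dy":0.03,"dz":0,"rx":0,"ry":0,"rz":0,"hand":0.048},{"dx":0.014,"dy":0.03,"dz":0,"rx":0,"ry":0,"rz":0,"hand":0.048},{"dx":0.014,"dy":0.028,"dz":0,"rx":0,"ry":0,"rz":0,"hand":0.048},{"dx":0.011,"dy":0.024,"dz":0,"rx":0,"ry":0,"rz":0,"hand":0.048},{"dx":0,"dy":0,"dz":0,"rx":0,"ry":0,"rz":0,"hand":0.048},{"dx":0,"dy":0,"dz":0,"rx":0,"ry":0,"rz":0,"hand":0.048},{"dx":0,"dy":0,"dz":0,"rx":0,"ry":0,"rz":0,"hand":0.048},{"dx":0,"dy":0,"dz":0,"rx":0,"ry":0,"rz":0,"hand":0.048}]' >/dev/null
python3 -c 'from h import *;go("P4",.04)'
```

```text
clock: 12.0
position: [0.4433, 0.0605, 0.1254]
ee_rot: [-0.0, 0.674, 0.739, -0.0]
contact_force: [-1.3, -0.2, -1.4]
width: 0.0573
gripper_force: 43.2
t 13.0 pos [0.6342 0.1772 0.1239] width 0.0571 grip 43.5 F [-0.5 -0.3 -1.6]
P4 tool shift mm [ 0.2  2.9 83.9] turn deg [-0.26  0.02  0.04]
```

```bash
python3 -m pendant '[{"dx":0,"dy":0,"dz":0.01,"rx":0,"ry":0,"rz":0,"hand":0.048},{"dx":0,"dy":0,"dz":0.018,"rx":0,"ry":0,"rz":0,"hand":0.048},{"dx":0,"dy":0,"dz":0.018,"rx":0,"ry":0,"rz":0,"hand":0.048},{"dx":0,"dy":0,"dz":0.018,"rx":0,"ry":0,"rz":0,"hand":0.048},{"dx":0,"dy":0,"dz":0.014,"rx":0,"ry":0,"rz":0,"hand":0.048},{"dx":0,"dy":0,"dz":0.008,"rx":0,"ry":0,"rz":0,"hand":0.048},{"dx":0,"dy":0,"dz":0,"rx":0,"ry":0,"rz":0,"hand":0.048},{"dx":0,"dy":0,"dz":0,"rx":0,"ry":0,"rz":0,"hand":0.048},{"dx":0,"dy":0,"dz":0,"rx":0,"ry":0,"rz":0,"hand":0.048},{"dx":0,"dy":0,"dz":0,"rx":0,"ry":0,"rz":0,"hand":0.048},{"dx":0,"dy":0,"dz":0,"rx":0,"ry":0,"rz":0,"hand":0.048}]' >/dev/null
python3 -c 'from h import *;go("P4",.029)'
```

```text
t 13.92 pos [0.6361 0.1777 0.0402] width 0.057 grip 43.5 F [ 0.2 -0.  -2. ]
P4 tool shift mm [-0.1  0.6 11.2] turn deg [ 0.03 -0.01  0.06]
```

```bash
python3 -m pendant '[{"dx":0,"dy":0.0005,"dz":0.003,"rx":0,"ry":0,"rz":0,"hand":0.048},{"dx":0,"dy":0,"dz":0.003,"rx":0,"ry":0,"rz":0,"hand":0.048},{"dx":0,"dy":0,"dz":0.003,"rx":0,"ry":0,"rz":0,"hand":0.048},{"dx":0,"dy":0,"dz":0.002,"rx":0,"ry":0,"rz":0,"hand":0.048},{"dx":0,"dy":0,"dz":0.0005,"rx":0,"ry":0,"rz":0,"hand":0.048},{"dx":0,"dy":0,"dz":0,"rx":0,"ry":0,"rz":0,"hand":0.048},{"dx":0,"dy":0,"dz":0,"rx":0,"ry":0,"rz":0,"hand":0.048},{"dx":0,"dy":0,"dz":0,"rx":0,"ry":0,"rz":0,"hand":0.048},{"dx":0,"dy":0,"dz":0,"rx":0,"ry":0,"rz":0,"hand":0.048}]' >/dev/null
python3 -c 'from h import *;go("P4",.029)'
```

```text
t 14.67 pos [0.6359 0.1776 0.0294] width 0.0571 grip 44.3 F [-3.8 -0.5  8.6]
P4 tool shift mm [-0.1  0.8  0.4] turn deg [-0.05 -0.    0.06]
```

```bash
python3 -m pendant '[{"dx":0,"dy":0,"dz":-0.0005,"rx":0,"ry":0,"rz":0,"hand":0.06},{"dx":0,"dy":0,"dz":0,"rx":0,"ry":0,"rz":0,"hand":0.066},{"dx":0,"dy":0,"dz":0,"rx":0,"ry":0,"rz":0,"hand":0.075},{"dx":0,"dy":0,"dz":0,"rx":0,"ry":0,"rz":0,"hand":0.085},{"dx":0,"dy":0,"dz":0,"rx":0,"ry":0,"rz":0,"hand":0.085},{"dx":0,"dy":0,"dz":-0.01,"rx":0,"ry":0,"rz":0,"hand":0.085},{"dx":0,"dy":0,"dz":-0.03,"rx":0,"ry":0,"rz":0,"hand":0.085},{"dx":0,"dy":0,"dz":-0.03,"rx":0,"ry":0,"rz":0,"hand":0.085},{"dx":0,"dy":0,"dz":-0.03,"rx":0,"ry":0,"rz":0,"hand":0.085},{"dx":0,"dy":0,"dz":-0.02,"rx":0,"ry":0,"rz":0,"hand":0.085},{"dx":0,"dy":0,"dz":0,"rx":0,"ry":0,"rz":0,"hand":0.085},{"dx":0,"dy":0,"dz":0,"rx":0,"ry":0,"rz":0,"hand":0.085}]' 
python3 -c 'from h import *;go("L2",.1)'
```

```text
clock: 15.67
position: [0.637, 0.1777, 0.1501]
ee_rot: [0.001, 0.674, 0.739, 0.001]
contact_force: [-0.0, -0.5, -1.1]
width: 0.0851
gripper_force: 0.0
t 15.67 pos [0.637  0.1777 0.1501] width 0.0851 grip 0.0 F [-0.  -0.5 -1.1]
L2 tool shift mm [-223.8 -224.3   49.6] turn deg [ 0.12 -0.02  0.06]
```

```bash
python3 -m pendant '[{"dx":-0.014,"dy":-0.014,"dz":0,"rx":0,"ry":0,"rz":0,"hand":0.085},{"dx":-0.025,"dy":-0.025,"dz":0,"rx":0,"ry":0,"rz":0,"hand":0.085},{"dx":-0.028,"dy":-0.028,"dz":0,"rx":0,"ry":0,"rz":0,"hand":0.085},{"dx":-0.028,"dy":-0.028,"dz":0,"rx":0,"ry":0,"rz":0,"hand":0.085},{"dx":-0.028,"dy":-0.028,"dz":0,"rx":0,"ry":0,"rz":0,"hand":0.085},{"dx":-0.028,"dy":-0.028,"dz":0,"rx":0,"ry":0,"rz":0,"hand":0.085},{"dx":-0.028,"dy":-0.028,"dz":0.02,"rx":0,"ry":0,"rz":0,"hand":0.085},{"dx":-0.025,"dy":-0.025,"dz":0.02,"rx":0,"ry":0,"rz":0,"hand":0.085},{"dx":-0.02,"dy":-0.02,"dz":0.01,"rx":0,"ry":0,"rz":0,"hand":0.085},{"dx":0,"dy":0,"dz":0,"rx":0,"ry":0,"rz":0,"hand":0.085},{"dx":0,"dy":0,"dz":0,"rx":0,"ry":0,"rz":0,"hand":0.085},{"dx":0,"dy":0,"dz":0,"rx":0,"ry":0,"rz":0,"hand":0.085}]' >/dev/null
python3 -m pendant '[{"dx":0,"dy":0,"dz":0,"rx":0,"ry":0,"rz":0,"hand":0.085},{"dx":0,"dy":0,"dz":0,"rx":0,"ry":0,"rz":0,"hand":0.085},{"dx":0,"dy":0,"dz":0,"rx":0,"ry":0,"rz":0,"hand":0.085}]' >/dev/null
python3 - <<'E'
from h import *;go("L2",.008)
from rig import manip
from w import lens
s=manip.get_state();im=manip.get_image("wrist");lens(s,im,(.046,.069,.079))
im=manip.get_image("side");cv2.imwrite("pics/s3.png",im["frame"][:,:,::-1])
E
```

```text
t 16.92 pos [ 0.4359 -0.0635  0.0998] width 0.0852 grip 0.0 F [-0.2  0.5  0.2]
L2 tool shift mm [-1.9 -1.8 91.8] turn deg [-0.05  0.01  0.14]
[276.6 232.5] 1824 [252 210  50  46] [(0.046, [0.4351, -0.0668]), (0.069, [0.4345, -0.0589]), (0.079, [0.4343, -0.0554])]
green [536.5 252.7] 4078 [505 205  55  91] [ 0.6402 -0.0762]
```

View pics/s3.png

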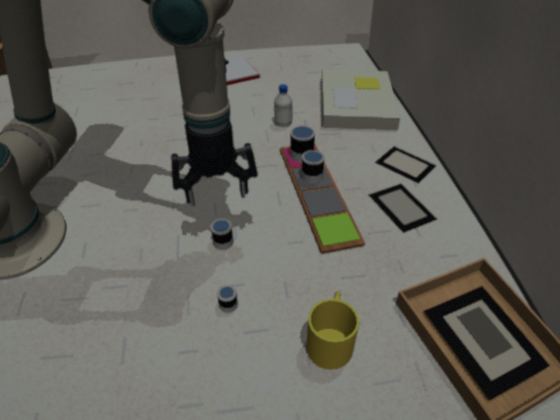

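L4 (302,138) and L3 (313,163) stand on their pads, and L2 is at (221,232) below the gripper. Descending on L2.

```bash
python3 -m pendant '[{"dx":-0.0025,"dy":-0.0015,"dz":0.008,"rx":0,"ry":0,"rz":0,"hand":0.085},{"dx":0,"dy":0,"dz":0.018,"rx":0,"ry":0,"rz":0,"hand":0.085},{"dx":0,"dy":0,"dz":0.02,"rx":0,"ry":0,"rz":0,"hand":0.085},{"dx":0,"dy":0,"dz":0.02,"rx":0,"ry":0,"rz":0,"hand":0.085},{"dx":0,"dy":0,"dz":0.016,"rx":0,"ry":0,"rz":0,"hand":0.085},{"dx":0,"dy":0,"dz":0.008,"rx":0,"ry":0,"rz":0,"hand":0.085},{"dx":0,"dy":0,"dz":0,"rx":0,"ry":0,"rz":0,"hand":0.085},{"dx":0,"dy":0,"dz":0,"rx":0,"ry":0,"rz":0,"hand":0.085},{"dx":0,"dy":0,"dz":0,"rx":0,"ry":0,"rz":0,"hand":0.085},{"dx":0,"dy":0,"dz":0,"rx":0,"ry":0,"rz":0,"hand":0.085}]' >/dev/null;  python3 -c 'from h import *;go("L2",.01)'
python3 -m pendant '[{"dx":0,"dy":0,"dz":0,"rx":0,"ry":0,"rz":0,"hand":0.06},{"dx":0,"dy":0,"dz":0,"rx":0,"ry":0,"rz":0,"hand":0.05},{"dx":0,"dy":0,"dz":0,"rx":0,"ry":0,"rz":0,"hand":0.047},{"dx":0,"dy":0,"dz":0,"rx":0,"ry":0,"rz":0,"hand":0.043},{"dx":0,"dy":0,"dz":0,"rx":0,"ry":0,"rz":0,"hand":0.04},{"dx":0,"dy":0,"dz":0,"rx":0,"ry":0,"rz":0,"hand":0.034},{"dx":0,"dy":0,"dz":0,"rx":0,"ry":0,"rz":0,"hand":0.034},{"dx":0,"dy":0,"dz":0,"rx":0,"ry":0,"rz":0,"hand":0.034},{"dx":0,"dy":0,"dz":0,"rx":0,"ry":0,"rz":0,"hand":0.034}]' 30;  python3 -c 'from h import *;go("P2",.01)'
```

```text
t 17.85 pos [ 0.4344 -0.067   0.0104] width 0.0849 grip 0.0 F [1.1 0.4 0. ]
L2 tool shift mm [ 1.4 -0.1  0.4] turn deg [0.02 0.04 0.05]
clock: 18.6
position: [0.434, -0.0669, 0.01]
ee_rot: [-0.0, 0.674, 0.739, -0.0]
contact_force: [-0.8, 0.0, 5.6]
width: 0.0413
gripper_force: 30.0
t 18.6 pos [ 0.434  -0.0669  0.01  ] width 0.0413 grip 30.0 F [-0.8  0.   5.6]
P2 tool shift mm [ 5.700e+01  2.241e+02 -1.000e-01] turn deg [-0.04  0.02  0.05]
```

```bash
python3 -m pendant '[{"dx":0,"dy":0,"dz":-0.01,"rx":0,"ry":0,"rz":0,"hand":0.034},{"dx":0,"dy":0,"dz":-0.015,"rx":0,"ry":0,"rz":0,"hand":0.034},{"dx":0,"dy":0,"dz":-0.02,"rx":0,"ry":0,"rz":0,"hand":0.034},{"dx":0,"dy":0,"dz":-0.02,"rx":0,"ry":0,"rz":0,"hand":0.034},{"dx":0,"dy":0,"dz":-0.02,"rx":0,"ry":0,"rz":0,"hand":0.034},{"dx":0,"dy":0,"dz":-0.015,"rx":0,"ry":0,"rz":0,"hand":0.034},{"dx":0,"dy":0,"dz":-0.01,"rx":0,"ry":0,"rz":0,"hand":0.034},{"dx":0,"dy":0,"dz":0,"rx":0,"ry":0,"rz":0,"hand":0.034},{"dx":0,"dy":0,"dz":0,"rx":0,"ry":0,"rz":0,"hand":0.034}]'
python3 -m pendant '[{"dx":0.004,"dy":0.016,"dz":0,"rx":0,"ry":0,"rz":0,"hand":0.034},{"dx":0.006,"dy":0.024,"dz":0,"rx":0,"ry":0,"rz":0,"hand":0.034},{"dx":0.008,"dy":0.032,"dz":0,"rx":0,"ry":0,"rz":0,"hand":0.034},{"dx":0.008,"dy":0.032,"dz":0,"rx":0,"ry":0,"rz":0,"hand":0.034},{"dx":0.008,"dy":0.032,"dz":0,"rx":0,"ry":0,"rz":0,"hand":0.034},{"dx":0.008,"dy":0.032,"dz":0,"rx":0,"ry":0,"rz":0,"hand":0.034},{"dx":0.008,"dy":0.032,"dz":0,"rx":0,"ry":0,"rz":0,"hand":0.034},{"dx":0.007,"dy":0.024,"dz":0,"rx":0,"ry":0,"rz":0,"hand":0.034},{"dx":0,"dy":0,"dz":0,"rx":0,"ry":0,"rz":0,"hand":0.034},{"dx":0,"dy":0,"dz":0,"rx":0,"ry":0,"rz":0,"hand":0.034},{"dx":0,"dy":0,"dz":0,"rx":0,"ry":0,"rz":0,"hand":0.034},{"dx":0,"dy":0,"dz":0,"rx":0,"ry":0,"rz":0,"hand":0.034}]' >/dev/null
python3 -c 'from h import *;go("P2",.034)'
```

```text
clock: 19.35
position: [0.4336, -0.0667, 0.1195]
ee_rot: [-0.0, 0.674, 0.739, -0.001]
contact_force: [-0.6, 0.7, -0.2]
width: 0.0413
gripper_force: 30.6
t 20.35 pos [0.6498 0.0102 0.1181] width 0.0412 grip 30.8 F [ 0.2 -0.2  0.1]
P2 tool shift mm [-0.1  2.5 84.1] turn deg [-0.28 -0.02  0.03]
```

```bash
python3 -m pendant '[{"dx":0,"dy":0,"dz":0.01,"rx":0,"ry":0,"rz":0,"hand":0.034},{"dx":0,"dy":0,"dz":0.018,"rx":0,"ry":0,"rz":0,"hand":0.034},{"dx":0,"dy":0,"dz":0.018,"rx":0,"ry":0,"rz":0,"hand":0.034},{"dx":0,"dy":0,"dz":0.018,"rx":0,"ry":0,"rz":0,"hand":0.034},{"dx":0,"dy":0,"dz":0.014,"rx":0,"ry":0,"rz":0,"hand":0.034},{"dx":0,"dy":0,"dz":0.008,"rx":0,"ry":0,"rz":0,"hand":0.034},{"dx":0,"dy":0,"dz":0,"rx":0,"ry":0,"rz":0,"hand":0.034},{"dx":0,"dy":0,"dz":0,"rx":0,"ry":0,"rz":0,"hand":0.034},{"dx":0,"dy":0,"dz":0,"rx":0,"ry":0,"rz":0,"hand":0.034},{"dx":0,"dy":0,"dz":0,"rx":0,"ry":0,"rz":0,"hand":0.034},{"dx":0,"dy":0,"dz":0,"rx":0,"ry":0,"rz":0,"hand":0.034}]' >/dev/null
python3 -c 'from h import *;go("P2",.023)'
```

```text
t 21.27 pos [0.6522 0.0104 0.0343] width 0.0414 grip 30.8 F [ 0.4 -0.3 -0.8]
P2 tool shift mm [ 0.  -0.3 11.3] turn deg [0.02 0.02 0.05]
```

```bash
python3 -m pendant '[{"dx":0,"dy":0,"dz":0.003,"rx":0,"ry":0,"rz":0,"hand":0.034},{"dx":0,"dy":0,"dz":0.003,"rx":0,"ry":0,"rz":0,"hand":0.034},{"dx":0,"dy":0,"dz":0.003,"rx":0,"ry":0,"rz":0,"hand":0.034},{"dx":0,"dy":0,"dz":0.002,"rx":0,"ry":0,"rz":0,"hand":0.034},{"dx":0,"dy":0,"dz":0,"rx":0,"ry":0,"rz":0,"hand":0.034},{"dx":0,"dy":0,"dz":0,"rx":0,"ry":0,"rz":0,"hand":0.034},{"dx":0,"dy":0,"dz":0,"rx":0,"ry":0,"rz":0,"hand":0.034},{"dx":0,"dy":0,"dz":0,"rx":0,"ry":0,"rz":0,"hand":0.034}]' >/dev/null
python3 -c 'from h import *;go("P2",.023)'
```

```text
t 21.93 pos [0.6513 0.0105 0.0231] width 0.0415 grip 31.2 F [-2.3  1.   5.7]
P2 tool shift mm [-0.2  0.6  0.1] turn deg [-0.09 -0.    0.06]
```

```bash
python3 -m pendant '[{"dx":0,"dy":0,"dz":0,"rx":0,"ry":0,"rz":0,"hand":0.045},{"dx":0,"dy":0,"dz":0,"rx":0,"ry":0,"rz":0,"hand":0.05},{"dx":0,"dy":0,"dz":0,"rx":0,"ry":0,"rz":0,"hand":0.065},{"dx":0,"dy":0,"dz":0,"rx":0,"ry":0,"rz":0,"hand":0.085},{"dx":0,"dy":0,"dz":0,"rx":0,"ry":0,"rz":0,"hand":0.085},{"dx":0,"dy":0,"dz":-0.01,"rx":0,"ry":0,"rz":0,"hand":0.085},{"dx":0,"dy":0,"dz":-0.03,"rx":0,"ry":0,"rz":0,"hand":0.085},{"dx":0,"dy":0,"dz":-0.03,"rx":0,"ry":0,"rz":0,"hand":0.085},{"dx":0,"dy":0,"dz":-0.03,"rx":0,"ry":0,"rz":0,"hand":0.085},{"dx":0,"dy":0,"dz":-0.02,"rx":0,"ry":0,"rz":0,"hand":0.085},{"dx":0,"dy":0,"dz":0,"rx":0,"ry":0,"rz":0,"hand":0.085},{"dx":0,"dy":0,"dz":0,"rx":0,"ry":0,"rz":0,"hand":0.085}]' 
python3 -c 'from h import *;go("L1",.1)'
```

```text
clock: 22.93
position: [0.6526, 0.0104, 0.1444]
ee_rot: [0.001, 0.674, 0.739, 0.001]
contact_force: [-0.1, 0.8, -0.6]
width: 0.0851
gripper_force: 0.0
t 22.93 pos [0.6526 0.0104 0.1444] width 0.0851 grip 0.0 F [-0.1  0.8 -0.6]
L1 tool shift mm [-206.5 -237.    44. ] turn deg [0.12 0.04 0.05]
```

```bash
python3 -m pendant '[{"dx":-0.012,"dy":-0.015,"dz":0,"rx":0,"ry":0,"rz":0,"hand":0.085},{"dx":-0.023,"dy":-0.027,"dz":0,"rx":0,"ry":0,"rz":0,"hand":0.085},{"dx":-0.026,"dy":-0.03,"dz":0,"rx":0,"ry":0,"rz":0,"hand":0.085},{"dx":-0.026,"dy":-0.03,"dz":0,"rx":0,"ry":0,"rz":0,"hand":0.085},{"dx":-0.026,"dy":-0.03,"dz":0,"rx":0,"ry":0,"rz":0,"hand":0.085},{"dx":-0.026,"dy":-0.03,"dz":0,"rx":0,"ry":0,"rz":0,"hand":0.085},{"dx":-0.026,"dy":-0.03,"dz":0.02,"rx":0,"ry":0,"rz":0,"hand":0.085},{"dx":-0.023,"dy":-0.026,"dz":0.02,"rx":0,"ry":0,"rz":0,"hand":0.085},{"dx":-0.018,"dy":-0.019,"dz":0.01,"rx":0,"ry":0,"rz":0,"hand":0.085},{"dx":0,"dy":0,"dz":0,"rx":0,"ry":0,"rz":0,"hand":0.085},{"dx":0,"dy":0,"dz":0,"rx":0,"ry":0,"rz":0,"hand":0.085},{"dx":0,"dy":0,"dz":0,"rx":0,"ry":0,"rz":0,"hand":0.085}]' >/dev/null
python3 -m pendant '[{"dx":0,"dy":0,"dz":0,"rx":0,"ry":0,"rz":0,"hand":0.085},{"dx":0,"dy":0,"dz":0,"rx":0,"ry":0,"rz":0,"hand":0.085},{"dx":0,"dy":0,"dz":0,"rx":0,"ry":0,"rz":0,"hand":0.085}]' >/dev/null
python3 - <<'E'
from h import *;go("L1",.006)
from rig import manip
from w import lens
s=manip.get_state();im=manip.get_image("wrist");lens(s,im,(.036,))
E
```

```text
t 24.18 pos [ 0.437  -0.2139  0.0941] width 0.0848 grip 0.0 F [-0.2 -0.1 -0.3]
L1 tool shift mm [-2.8 -1.7 88.1] turn deg [-0.06  0.02  0.15]
[276.5 231.1] 989 [259 214  36  35] [(0.036, [0.4362, -0.2177])]
```

```bash
python3 -m pendant '[{"dx":-0.003,"dy":-0.001,"dz":0.008,"rx":0,"ry":0,"rz":0,"hand":0.085},{"dx":0,"dy":0,"dz":0.018,"rx":0,"ry":0,"rz":0,"hand":0.085},{"dx":0,"dy":0,"dz":0.02,"rx":0,"ry":0,"rz":0,"hand":0.085},{"dx":0,"dy":0,"dz":0.02,"rx":0,"ry":0,"rz":0,"hand":0.085},{"dx":0,"dy":0,"dz":0.016,"rx":0,"ry":0,"rz":0,"hand":0.085},{"dx":0,"dy":0,"dz":0.007,"rx":0,"ry":0,"rz":0,"hand":0.085},{"dx":0,"dy":0,"dz":0,"rx":0,"ry":0,"rz":0,"hand":0.085},{"dx":0,"dy":0,"dz":0,"rx":0,"ry":0,"rz":0,"hand":0.085},{"dx":0,"dy":0,"dz":0,"rx":0,"ry":0,"rz":0,"hand":0.085},{"dx":0,"dy":0,"dz":0,"rx":0,"ry":0,"rz":0,"hand":0.085}]' >/dev/null;  python3 -c 'from h import *;go("L1",.005)'
python3 -m pendant '[{"dx":0,"dy":0,"dz":0,"rx":0,"ry":0,"rz":0,"hand":0.06},{"dx":0,"dy":0,"dz":0,"rx":0,"ry":0,"rz":0,"hand":0.05},{"dx":0,"dy":0,"dz":0,"rx":0,"ry":0,"rz":0,"hand":0.042},{"dx":0,"dy":0,"dz":0,"rx":0,"ry":0,"rz":0,"hand":0.038},{"dx":0,"dy":0,"dz":0,"rx":0,"ry":0,"rz":0,"hand":0.034},{"dx":0,"dy":0,"dz":0,"rx":0,"ry":0,"rz":0,"hand":0.03},{"dx":0,"dy":0,"dz":0,"rx":0,"ry":0,"rz":0,"hand":0.026},{"dx":0,"dy":0,"dz":0,"rx":0,"ry":0,"rz":0,"hand":0.026},{"dx":0,"dy":0,"dz":0,"rx":0,"ry":0,"rz":0,"hand":0.026},{"dx":0,"dy":0,"dz":0,"rx":0,"ry":0,"rz":0,"hand":0.026}]' 25;  python3 -c 'from h import *;go("P1",.005)'
```

```text
t 25.07 pos [ 0.436  -0.2181  0.0058] width 0.0848 grip 0.0 F [ 0.6 -0.6  0.8]
L1 tool shift mm [ 1.3 -0.4  0.8] turn deg [0.   0.08 0.06]
clock: 25.9
position: [0.4354, -0.2177, 0.0051]
ee_rot: [-0.0, 0.674, 0.739, -0.001]
contact_force: [-0.9, 0.9, 5.6]
width: 0.0333
gripper_force: 24.8
t 25.9 pos [ 0.4354 -0.2177  0.0051] width 0.0333 grip 24.8 F [-0.9  0.9  5.6]
P1 tool shift mm [ 1.233e+02  2.363e+02 -2.000e-01] turn deg [-0.07  0.01  0.05]
```

```bash
python3 -m pendant '[{"dx":0,"dy":0,"dz":-0.01,"rx":0,"ry":0,"rz":0,"hand":0.026},{"dx":0,"dy":0,"dz":-0.015,"rx":0,"ry":0,"rz":0,"hand":0.026},{"dx":0,"dy":0,"dz":-0.02,"rx":0,"ry":0,"rz":0,"hand":0.026},{"dx":0,"dy":0,"dz":-0.02,"rx":0,"ry":0,"rz":0,"hand":0.026},{"dx":0,"dy":0,"dz":-0.02,"rx":0,"ry":0,"rz":0,"hand":0.026},{"dx":0,"dy":0,"dz":-0.015,"rx":0,"ry":0,"rz":0,"hand":0.026},{"dx":0,"dy":0,"dz":-0.01,"rx":0,"ry":0,"rz":0,"hand":0.026},{"dx":0,"dy":0,"dz":0,"rx":0,"ry":0,"rz":0,"hand":0.026},{"dx":0,"dy":0,"dz":0,"rx":0,"ry":0,"rz":0,"hand":0.026}]'
python3 -m pendant '[{"dx":0.008,"dy":0.016,"dz":0,"rx":0,"ry":0,"rz":0,"hand":0.026},{"dx":0.014,"dy":0.026,"dz":0,"rx":0,"ry":0,"rz":0,"hand":0.026},{"dx":0.017,"dy":0.033,"dz":0,"rx":0,"ry":0,"rz":0,"hand":0.026},{"dx":0.018,"dy":0.034,"dz":0,"rx":0,"ry":0,"rz":0,"hand":0.026},{"dx":0.018,"dy":0.034,"dz":0,"rx":0,"ry":0,"rz":0,"hand":0.026},{"dx":0.018,"dy":0.034,"dz":0,"rx":0,"ry":0,"rz":0,"hand":0.026},{"dx":0.017,"dy":0.033,"dz":0,"rx":0,"ry":0,"rz":0,"hand":0.026},{"dx":0.013,"dy":0.026,"dz":0,"rx":0,"ry":0,"rz":0,"hand":0.026},{"dx":0,"dy":0,"dz":0,"rx":0,"ry":0,"rz":0,"hand":0.026},{"dx":0,"dy":0,"dz":0,"rx":0,"ry":0,"rz":0,"hand":0.026},{"dx":0,"dy":0,"dz":0,"rx":0,"ry":0,"rz":0,"hand":0.026},{"dx":0,"dy":0,"dz":0,"rx":0,"ry":0,"rz":0,"hand":0.026}]' >/dev/null
python3 -c 'from h import *;go("P1",.029)'
```

```text
clock: 26.65
position: [0.4353, -0.2176, 0.1147]
ee_rot: [-0.0, 0.674, 0.739, -0.001]
contact_force: [-0.5, -0.1, -1.1]
width: 0.0336
gripper_force: 25.0
t 27.65 pos [ 0.6574 -0.0741  0.1134] width 0.0333 grip 25.2 F [-0.8  0.2 -1.1]
P1 tool shift mm [ 0.6  2.6 84.4] turn deg [-0.27 -0.03  0.01]
```

```bash
python3 -m pendant '[{"dx":0.0005,"dy":0,"dz":0.01,"rx":0,"ry":0,"rz":0,"hand":0.026},{"dx":0,"dy":0,"dz":0.018,"rx":0,"ry":0,"rz":0,"hand":0.026},{"dx":0,"dy":0,"dz":0.018,"rx":0,"ry":0,"rz":0,"hand":0.026},{"dx":0,"dy":0,"dz":0.018,"rx":0,"ry":0,"rz":0,"hand":0.026},{"dx":0,"dy":0,"dz":0.014,"rx":0,"ry":0,"rz":0,"hand":0.026},{"dx":0,"dy":0,"dz":0.008,"rx":0,"ry":0,"rz":0,"hand":0.026},{"dx":0,"dy":0,"dz":0,"rx":0,"ry":0,"rz":0,"hand":0.026},{"dx":0,"dy":0,"dz":0,"rx":0,"ry":0,"rz":0,"hand":0.026},{"dx":0,"dy":0,"dz":0,"rx":0,"ry":0,"rz":0,"hand":0.026},{"dx":0,"dy":0,"dz":0,"rx":0,"ry":0,"rz":0,"hand":0.026},{"dx":0,"dy":0,"dz":0,"rx":0,"ry":0,"rz":0,"hand":0.026}]' >/dev/null
python3 -c 'from h import *;go("P1",.018)'
```

```text
t 28.57 pos [ 0.6597 -0.0732  0.0296] width 0.0331 grip 25.2 F [-0.7  0.1 -0.4]
P1 tool shift mm [-0.  -0.2 11.6] turn deg [0.02 0.03 0.05]
```

```bash
python3 -m pendant '[{"dx":0,"dy":0,"dz":0.003,"rx":0,"ry":0,"rz":0,"hand":0.026},{"dx":0,"dy":0,"dz":0.003,"rx":0,"ry":0,"rz":0,"hand":0.026},{"dx":0,"dy":0,"dz":0.003,"rx":0,"ry":0,"rz":0,"hand":0.026},{"dx":0,"dy":0,"dz":0.002,"rx":0,"ry":0,"rz":0,"hand":0.026},{"dx":0,"dy":0,"dz":0,"rx":0,"ry":0,"rz":0,"hand":0.026},{"dx":0,"dy":0,"dz":0,"rx":0,"ry":0,"rz":0,"hand":0.026},{"dx":0,"dy":0,"dz":0,"rx":0,"ry":0,"rz":0,"hand":0.026},{"dx":0,"dy":0,"dz":0,"rx":0,"ry":0,"rz":0,"hand":0.026}]' >/dev/null
python3 -c 'from h import *;go("P1",.018)'
```

```text
t 29.23 pos [ 0.6588 -0.073   0.0181] width 0.033 grip 25.5 F [-1.6  0.7  4.6]
P1 tool shift mm [-0.4  0.7  0.1] turn deg [-0.1  -0.01  0.06]
```

Contact. I'll release, rise, back off and check.

```bash
python3 -m pendant '[{"dx":0,"dy":0,"dz":0,"rx":0,"ry":0,"rz":0,"hand":0.037},{"dx":0,"dy":0,"dz":0,"rx":0,"ry":0,"rz":0,"hand":0.042},{"dx":0,"dy":0,"dz":0,"rx":0,"ry":0,"rz":0,"hand":0.06},{"dx":0,"dy":0,"dz":0,"rx":0,"ry":0,"rz":0,"hand":0.085},{"dx":0,"dy":0,"dz":0,"rx":0,"ry":0,"rz":0,"hand":0.085},{"dx":0,"dy":0,"dz":-0.01,"rx":0,"ry":0,"rz":0,"hand":0.085},{"dx":0,"dy":0,"dz":-0.03,"rx":0,"ry":0,"rz":0,"hand":0.085},{"dx":0,"dy":0,"dz":-0.035,"rx":0,"ry":0,"rz":0,"hand":0.085},{"dx":0,"dy":0,"dz":-0.04,"rx":0,"ry":0,"rz":0,"hand":0.085},{"dx":0,"dy":0,"dz":-0.04,"rx":0,"ry":0,"rz":0,"hand":0.085},{"dx":0,"dy":0,"dz":-0.035,"rx":0,"ry":0,"rz":0,"hand":0.085},{"dx":0,"dy":0,"dz":-0.02,"rx":0,"ry":0,"rz":0,"hand":0.085}]' >/dev/null
python3 -m pendant '[{"dx":0,"dy":-0.02,"dz":0,"rx":0,"ry":0,"rz":0,"hand":0.085},{"dx":0,"dy":-0.04,"dz":0,"rx":0,"ry":0,"rz":0,"hand":0.085},{"dx":0,"dy":-0.04,"dz":0,"rx":0,"ry":0,"rz":0,"hand":0.085},{"dx":0,"dy":-0.04,"dz":0,"rx":0,"ry":0,"rz":0,"hand":0.085},{"dx":0,"dy":-0.02,"dz":0,"rx":0,"ry":0,"rz":0,"hand":0.085},{"dx":0,"dy":0,"dz":0,"rx":0,"ry":0,"rz":0,"hand":0.085},{"dx":0,"dy":0,"dz":0,"rx":0,"ry":0,"rz":0,"hand":0.085},{"dx":0,"dy":0,"dz":0,"rx":0,"ry":0,"rz":0,"hand":0.085},{"dx":0,"dy":0,"dz":0,"rx":0,"ry":0,"rz":0,"hand":0.085},{"dx":0,"dy":0,"dz":0,"rx":0,"ry":0,"rz":0,"hand":0.085}]'
python3 - <<'E'
from h import *
from rig import manip
Hs=dict(P4=.079,P3=.069,P2=.059,P1=.049)
for n in("scene","side"):
    im=manip.get_image(n);cv2.imwrite(f"pics/{n}9.png",im["frame"][:,:,::-1])
    f=im["frame"].astype(int);cs=cents((f[...,2]-f[...,0]>18)&(f[...,2]>60),12)
    for k,h in Hs.items():
        print(n,k,min(((np.hypot(*(plane(im,c,h)[:2]-T[k])).round(4),(plane(im,c,h)[:2]-T[k]).round(4).tolist(),a) for c,a,b in cs),key=lambda t:t[0]))
E
```

```text
clock: 31.07
position: [0.5012, -0.0877, 0.2276]
ee_rot: [-0.0, 0.674, 0.739, -0.0]
contact_force: [0.1, -0.0, 0.2]
width: 0.0848
gripper_force: 0.0
scene P4 (np.float64(0.0007), [-0.0004, 0.0006], np.int32(240))
scene P3 (np.float64(0.0008), [0.0003, 0.0007], np.int32(146))
scene P2 (np.float64(0.0016), [-0.0007, 0.0015], np.int32(81))
scene P1 (np.float64(0.0019), [-0.001, 0.0016], np.int32(38))
side P4 (np.float64(0.0017), [-0.0016, -0.0004], np.int32(173))
side P3 (np.float64(0.0009), [-0.0009, 0.0001], np.int32(147))
side P2 (np.float64(0.0016), [-0.0014, 0.0007], np.int32(113))
side P1 (np.float64(0.0019), [-0.0016, 0.001], np.int32(73))
```

View pics/scene9.png

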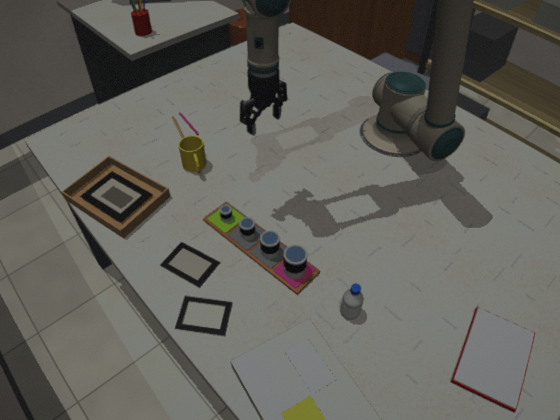

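View pics/side9.png

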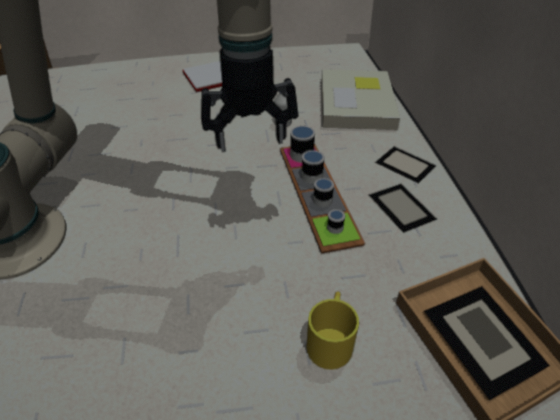

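Both views show all four loupes upright in size order: L1 (226,213) on green through L4 (295,260) on pink in the scene view, each within 2 mm of its pad centre. In the scene view the mug (193,153) and glue (352,303) are where they started.

```bash
python3 -c 'from rig import manip;print(manip.sign_off())'
```

```text
the job is handed in; nothing more can be done
None
```

The job is handed in: all four loupes stand upright in size order from green to pink, each measured within about 2 mm of its pad centre, and the mug and glue bottle were not touched; sign-off returned no verdict.

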